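Set the gluing jig's swing fence with its stay

ROBOT

A 6-joint arm with a two-finger parallel gripper is mounted at the origin on the work surface; the furniture and walls round the work are solid. World frame = base frame: x ahead of the robot, y to its left, z up, the work surface at z = 0. Lengths are in m, angles in rad, forces in N, time in s.
With the tool pointing down it reaches from about 0.3 to 0.875 m from the base axis. Payload 6.4 kg.
Tool frame: the origin (TCP) lies where the fingers leave the gripper's body, on its centre line; the fingertips stand 73 mm ahead of it and the grasp point (between the pads) lies 54 mm ahead of it; z points along the fingers, y is the line along which they close (so a half turn about z gives the same grasp; the last joint's range is limited). The gripper opens to 85 mm and grips with 20 to 120 N. Pads are 22 mm wide; open, the fingers measure 114 mm over their backs; the gripper's body (76 mm by 85 mm) begins 54 mm behind the grasp point. The pads swing forward as they close: fully open they stand 13 mm farther back than shut.
Start: joints at [1.065, 0.181, 1.607, -0, 1.354, -0.206], TCP at [0.17, 0.549, 0.304] pointing down, gripper open.
Joint ranges: [-2.99, 2.99], [-0.89, 2.07], [0.3, 2.58], [-1.14, 4.28], [0, 2.63], [-3.12, 3.12]. Speed limits (rad/s): [2.57, 2.57, 3.01, 3.14, 3.14, 3.14].

INTERFACE

Orientations are given as a unit quaternion [w, x, y, z].
In Python, from bench import ctrl gives the robot as it stands.
- The arm moves only by the tool carry_out, never from a script. Its argument "steps" is one flat list of numbers, 7 for each row, row after row: the shift along the tool's x, y, z in m, then the turn, a rotation vector about the tool's x, y, z in rad, then the opening, from 0 (shut) to 1 (fully open). In form: [dx, dy, dz, wx, wy, wz, claw, dx, dy, dz, wx, wy, wz, claw, ...]. A call has 1 to 20 rows; each row is the pose to reach, as a shift and turn from the pose commanded when the call began, along the tool's axes at that moment; what a row does not reach only later rows make up. A row lasts 1/10 s, in which the tool goes at most 50 mm and 8.59 degrees, less where a joint would pass 70% of its speed; a pose out of reach is approached as far as the arm can. A call with a gripper value outside its range is refused whole. The fingers move at their own pace and stop on an object; the grip force is fixed at half the most. Time passes only in rows, so rows that repeat a pose let the fingers close. It gives the time, the measured TCP pose, the force, the opening and the grip force at its end, in the units of the state.
- ctrl.get_obs(): the state, without advancing time (a new reading comes with each control period).
- ctrl.camera(name): name is "side" or "top" or "wrist"; returns the picture (400x640x3 uint8, red, green, blue); there is no depth.
- ctrl.camera_params(name): a dict with "vertical_fov" (degrees; the focal length in pixels is half the picture's height over the tangent of half this angle, whatever the lens; pixels are square), "cx", "cy" (the principal point, pixels), "cam_to_world" (4x4, takes a point from camera to world coordinates); the wrist camera has in their place "hand_eye" (4x4, takes a point from camera to tool coordinates, whose origin is the TCP and whose axes are the flange's). Camera axes: x right, y down, z forward; pixel columns grow to the right and rows downward; lengths in m; the calibration is good to about 2 mm. A picture is of the moment at which its call begins: read the wrist's pose just before it. camera_params takes no time and is no camera call.
- ctrl.hand_in(): hands the job in; it is judged then, once.
The state is a dict: "time_s": time; "q": joint angles; "dq": joint speeds; "joint_efforts": joint torques, N m; "eef_pos": TCP position; "eef_rot": TCP orientation; "wrist_force": force on the tool from outside, world axes, zero at the start; "torque": the same for the moment, N m; "opening": opening from 0.0 (shut) to 1.0 (fully open); "grasp_force": force on a finger pad.
Only numpy, scipy, OpenCV 4.12 (cv2) and the standard library are available. Lean on these libraries where they do the work, as an engineer would, in place of code of your own. Each camera call takes 0.05 s, during which the arm holds its last target. There are 200 camera calls.

TASK

Set the gluing jig: take the stay arm by its black ball knob, lift it, swing the hinged fence open with it, and drop the red-ringed hole over the steel peg on the fixed fence so that the arm lies fully down, then let go. The peg may be clamped up to about a centimetre to either side of its plate's middle, so feel for it gently and do not force the arm against it; leave the other things on the bench where they are.

Things in the scene. Friction and masses are not known exactly. Their poses are not given: they have to be found in the camera images.
- jig: Gluing jig, fixed to the bench. Origin on the bench top (z 0); x along the fixed fence away from the hinge, y square to it, z up. Base x -120..70, y -140..40, 15 mm thick. Fixed fence: wooden bar x -100..65, y 0..30, top 45 mm high. Swing fence (leaf): on its -y side, 150 mm long, 22 mm thick, top 45.5 mm high. The stay lies above both; set, its knob end points beyond the fixed fence, to +y.
- peg_plate: Slotted steel plate 60 x 22 x 2 mm on the fixed fence; origin: centre of its underside, at (30, 15, 45) mm in the jig's frame, axes as the jig's; this is only the mark. Upright rigid steel peg in its slot, 8 mm wide, tip bevelled to 6.4 mm, 61.8 mm above the bench; not measured: clamped anywhere within 10 mm of the mark either way along the jig's x, on y = 15 mm. Bears at most 35 N from the stay.
- leaf (a joint): Angle of the swing fence, rad: 0 = pointing along the jig's +x beside the fixed fence, grows as it opens towards the jig's -y (clockwise from above), 0 to 1.5. Stiff hinge (0.12 N m), stays where left. Carries the stay's pivot 130 mm along the leaf and 13 mm to its outer side: at leaf = 0 the pivot is at (30, -13) mm in the jig's frame; it turns about the hinge pin at (-100, 0) mm.
- stay_pivot (a joint): Swing of the stay about its upright pivot on the leaf, rad: 0 = pointing along the leaf away from the hinge, growing anticlockwise from above, so the stay's heading in the jig's frame is stay_pivot - leaf; 0 to 2.7. Low friction (0.02 N m).
- stay (a joint): Lift of the stay about a level axis at its pivot, in the plane of its underside, rad: 0 = level (a stop carries it, underside 48 mm above the bench), up to 0.45; falls back by its own weight (about 160 g) when let go.
- red_hole (a point): Centre of the red-ringed hole on the stay's underside, 120 mm from the pivot axis. The stay is a flat aluminium bar 34 mm wide, 6 mm thick, with four through holes 10 mm wide on its centre line, 70, 95, 120 and 145 mm from the pivot; only the third has a red ring. Site x runs from pivot to knob, z up.
- knob (a point): Centre of the black ball knob, 25 mm in diameter, 34 mm above the stay's underside (82 mm above the bench when level), 185 mm from the pivot axis, on a 9 mm stem. The knob revolves freely on the stay about its stem, so the gripper may keep its heading while the stay swings.
- sanding_block: Sanding block, 67 x 110 x 33 mm; bystander; origin under its centre.
- stain_tin: Orange tin, 75 mm across, 56 mm tall; bystander; origin under its centre.
- offcut: Walnut offcut, 42 x 110 x 22 mm; bystander; origin under its centre.

How it is judged:
On the way:
1. the stay has been lifted (its lift joint above 0.06 rad) (value of joint stay above 0.06 rad), for 0.2 s.
At the end, for the whole second after the job is handed in: Stay fully down over the peg: red-ringed hole's underside under 50.5 mm above the bench (48 = level), lift under 0.02 rad, hole within 4 mm of the fixed fence's centre line and 11.5 mm of the peg mark along it; leaf and stay at rest (under 0.03 rad/s) and released (z of red_hole in the frame of jig below 0.0505 m and x of red_hole in the frame of jig between 0.0185 and 0.0415 m and y of red_hole in the frame of jig between 0.011 and 0.019 m and value of joint stay below 0.02 rad and velocity of joint leaf between -0.03 and 0.03 rad/s and velocity of joint stay_pivot between -0.03 and 0.03 rad/s); the robot touches nothing.
It fails at once if the stay is pressed against the peg with more than 35 N (contact force between stay and peg_plate above 35 N).
It fails at once if the sanding block is shifted by more than 20 mm (distance of sanding_block from where it was at the start of the episode above 0.02 m).
It fails at once if the stain tin is shifted by more than 20 mm (distance of stain_tin from where it was at the start of the episode above 0.02 m).
It fails at once if the offcut is shifted by more than 20 mm (distance of offcut from where it was at the start of the episode above 0.02 m).
It also fails if it takes over 51 s, if anything falls off the work surface, if the arm or the gripper's body presses on something with over 40 N, if the wrist force passes 120 N, or if a joint passes its speed limit or range.

## Working session

There is one attempt and no reset: what is moved stays moved. The work goes in short steps, Python scripts to look and compute and a tool call to move; the robot and the scene stay as the last step left them, time stands still between calls to the robot, and variables do not carry over. Pictures are saved under pics/ and viewed, at most 10 in all, crops included, and the job is handed in when it is done.

Besides the shell and the picture viewer there is one more tool, called after "Emit:" as name(argument=value, ...) on one line, values as JSON. carry_out: Moves the arm, as the interface text tells. Its arguments: {"type":"object","properties":{"steps":{"type":"array"}},"required":["steps"]}

```bash
ls; mkdir -p pics; python3 - <<'E'
from bench import ctrl
import cv2,json,numpy as np
for n in ["side","top","wrist"]:
    im=ctrl.camera(n); cv2.imwrite(f"pics/{n}0.png",im[:,:,::-1])
    p=ctrl.camera_params(n); print(n,{k:np.round(v,4).tolist() for k,v in p.items()})
o=ctrl.get_obs();print({k:np.round(v,3).tolist() for k,v in o.items()})
E
```

```text
pics
side {'vertical_fov': 56.0416, 'cx': 325.5816, 'cy': 198.2563, 'cam_to_world': [[0.8814, -0.2139, 0.4211, 0.1701], [-0.4723, -0.3893, 0.7908, -0.5981], [-0.0052, -0.8959, -0.4442, 0.4717], [0.0, 0.0, 0.0, 1.0]]}
top {'vertical_fov': 46.6301, 'cx': 318.3279, 'cy': 194.3536, 'cam_to_world': [[-0.0223, -0.9975, 0.0674, 0.4398], [-0.9997, 0.0228, 0.0062, 0.06], [-0.0077, -0.0672, -0.9977, 1.1272], [0.0, 0.0, 0.0, 1.0]]}
wrist {'vertical_fov': 61.33, 'cx': 319.4031, 'cy': 197.0913, 'hand_eye': [[-0.0014, -0.9517, -0.3069, 0.0782], [1.0, -0.0014, -0.0002, 0.0004], [-0.0003, -0.3069, 0.9517, -0.0712], [0.0, 0.0, 0.0, 1.0]]}
{'time_s': 0.15, 'q': [1.065, 0.181, 1.608, 0.0, 1.354, -0.206], 'dq': [-0.001, -0.004, -0.002, 0.001, -0.0, 0.001], 'joint_efforts': [0.001, -44.526, -35.169, -0.0, 0.006, -0.0], 'eef_pos': [0.17, 0.549, 0.303], 'eef_rot': [-0.0, 0.149, 0.989, -0.001], 'wrist_force': [0.2, -0.295, -0.645], 'torque': [0.008, 0.015, -0.055], 'grasp_force': 0.0, 'opening': 0.999}
```

View pics/top0.png

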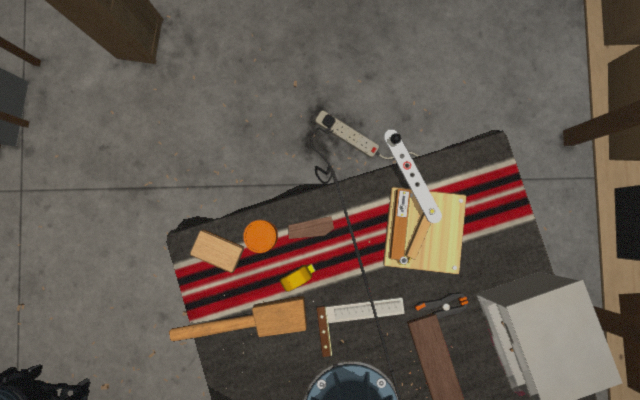

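View pics/side0.png

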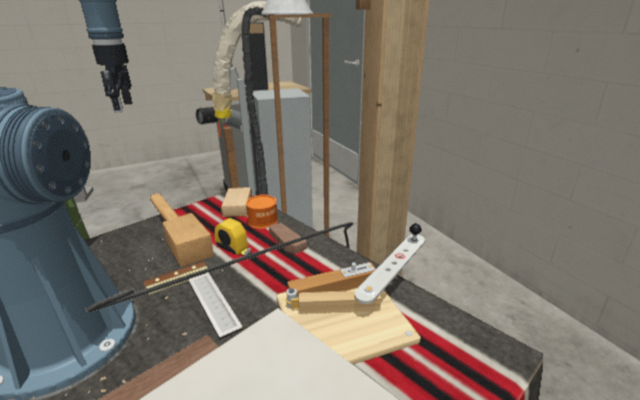

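The top view shows the jig at right: knob near (394,138), red ring (407,165), stay pivot (434,215), hinge (404,260), fixed fence with plate to its left around (402,205). The side view shows the knob at (415,230), and a thin black rod running across the scene, whose height I need to know.

```bash
cat > h.py <<'E'
import numpy as np,cv2
from bench import ctrl
from scipy.spatial.transform import Rotation as R
def cam(n,o=None):
    p=ctrl.camera_params(n); f=200/np.tan(np.radians(p['vertical_fov'])/2)
    if n=='wrist':
        T=np.eye(4); q=o['eef_rot']; T[:3,:3]=R.from_quat([q[1],q[2],q[3],q[0]]).as_matrix(); T[:3,3]=o['eef_pos']
        T=T@np.array(p['hand_eye'])
    else: T=np.array(p['cam_to_world'])
    return f,p['cx'],p['cy'],T
def ray(c,u,v):
    f,cx,cy,T=c; d=T[:3,:3]@np.array([(u-cx)/f,(v-cy)/f,1]); return T[:3,3],d/np.linalg.norm(d)
def onz(c,u,v,z):
    o,d=ray(c,u,v); return o+d*(z-o[2])/d[2]
def tri(c1,p1,c2,p2):
    o1,d1=ray(c1,*p1);o2,d2=ray(c2,*p2)
    s=np.linalg.lstsq(np.c_[d1,-d2],o2-o1,rcond=None)[0]
    a,b=o1+d1*s[0],o2+d2*s[1]; return (a+b)/2,np.linalg.norm(a-b)
def proj(c,P):
    f,cx,cy,T=c; q=T[:3,:3].T@(np.array(P)-T[:3,3]); return q[:2]/q[2]*f+[cx,cy]
E
python3 - <<'E'
from h import *
t=cam('top');s=cam('side')
print('knob',tri(t,(395,138),s,(415,229)), onz(t,395,138,.082))
print('red',onz(t,407,165,.054)); print('pivot',onz(t,434,215,.054),'hinge',onz(t,404,260,.05))
for z in (.05,.1,.2,.3): 
  print(z,[ (onz(t,u,v,z)[:2].round(3),proj(s,onz(t,u,v,z)).round()) for u,v in((347,210),(383,345))])
im=cv2.imread('pics/top0.png')[110:290,290:490]
cv2.imwrite('pics/topc.png',cv2.resize(im,None,fx=3.3,fy=3.3,interpolation=cv2.INTER_CUBIC)) 
E
```

```text
knob (array([ 0.63421035, -0.11030249,  0.08018032]), np.float64(0.002022356098401659)) [ 0.63471795 -0.11061135  0.082     ]
red [ 0.5758914  -0.14091294  0.054     ]
pivot [ 0.45842028 -0.19900144  0.054     ] hinge [ 0.35662176 -0.12703345  0.05      ]
0.05 [(array([0.475, 0.001]), array([320., 236.])), (array([ 0.166, -0.073]), array([169., 307.]))]
0.1 [(array([0.473, 0.004]), array([318., 215.])), (array([ 0.179, -0.067]), array([171., 278.]))]
0.2 [(array([0.47 , 0.009]), array([315., 169.])), (array([ 0.204, -0.054]), array([176., 215.]))]
0.3 [(array([0.467, 0.015]), array([311., 117.])), (array([ 0.229, -0.042]), array([180., 146.]))]
```

View pics/topc.png

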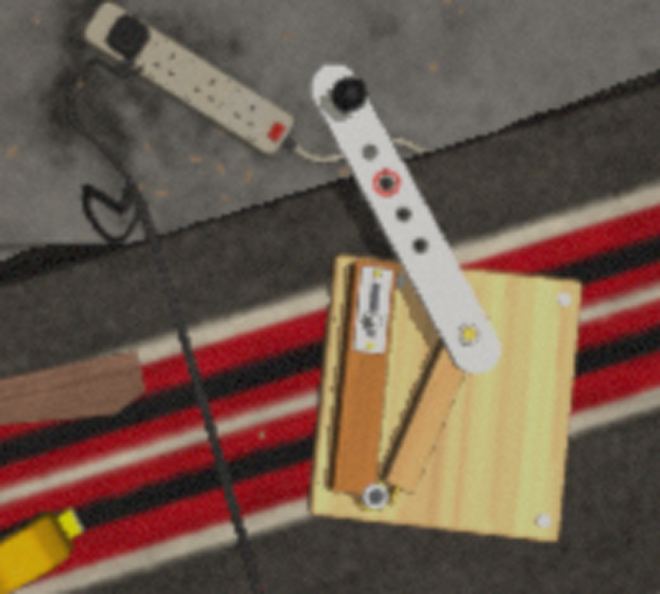

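The crop shows the knob at (347,94), the red ring at (386,183), the pivot bolt at (469,334), the hinge pin at (376,496) and the plate from about (360,265) to (385,352). The black rod runs left of the jig with a hook at about (105,215). Next I compute the jig pose, the rod position and the targets.

```bash
python3 - <<'E'
from h import *
t=cam('top');s=cam('side')
print('rodhook',tri(t,(327,166),s,(350,226)))
C=lambda u,v:(290+u/3.3,110+v/3.3)
# rod mid: for side pixel on rod at several heights
for uv in((185,330),(235,520)):
  for z in(.05,.08,.11,.14,.17):
    P=onz(t,*C(*uv),z); a=proj(s,P); print(uv,z,P[:2].round(3),a.round(), 'rod v at u', round(305+(a[0]-90)*(227-305)/(350-90)))
# jig: base corners at z .015 and hinge, pivot, plate
cor=[onz(t,*C(*p),.015)[:2] for p in((337,255),(582,282),(558,542),(311,515))]
J=np.array([[70,40],[70,-140],[-120,-140],[-120,40]])/1000.
h=onz(t,*C(376,496),.05)[:2]; pl=onz(t,*C(372,310),.047)[:2]
A=np.vstack([J,[[-.1,0],[.03,.015]]]);B=np.vstack([cor,h,pl])
a0=A-A.mean(0);b0=B-B.mean(0)
th=np.arctan2((a0[:,0]*b0[:,1]-a0[:,1]*b0[:,0]).sum(),(a0*b0).sum())
M=np.array([[np.cos(th),-np.sin(th)],[np.sin(th),np.cos(th)]]);o=B.mean(0)-M@A.mean(0)
print('jig',th,o,'res mm',((A@M.T+o-B)*1000).round(1).tolist())
iv=lambda p:M.T@(np.array(p)-o)
k=onz(t,*C(347,94),.082)[:2];pv=onz(t,*C(469,334),.056)[:2];rd=onz(t,*C(386,183),.054)[:2]
print('knob',k,iv(k),'pivot',iv(pv),'red',iv(rd),np.linalg.norm(k-pv),np.linalg.norm(rd-pv))
H=np.array([-.1,0]);r=np.hypot(.13,.013)
print('r',np.linalg.norm(iv(pv)-H),r)
for d in(-.01,0,.01):
  P=np.array([.03+d,.015]);D=np.linalg.norm(P-H);u=(P-H)/D
  x=(D*D+r*r-.12**2)/2/D;y=np.sqrt(r*r-x*x);Q=H+x*u+y*np.array([u[1],-u[0]])
  e=(P-Q)/.12;K=Q+.185*e;print(d,'pivot',Q,'head',np.arctan2(e[1],e[0]),'knob jig',K,'world',M@K+o,'peg w',M@P+o)
E
```

```text
rodhook (array([0.57999987, 0.04564922, 0.02177047]), np.float64(0.004580133147919838))
(185, 330) 0.05 [0.475 0.003] [319. 236.] rod v at u 236
(185, 330) 0.08 [0.474 0.005] [318. 223.] rod v at u 237
(185, 330) 0.11 [0.473 0.006] [317. 210.] rod v at u 237
(185, 330) 0.14 [0.472 0.008] [316. 197.] rod v at u 237
(185, 330) 0.17 [0.471 0.01 ] [315. 183.] rod v at u 237
(235, 520) 0.05 [ 0.341 -0.028] [264. 261.] rod v at u 253
(235, 520) 0.08 [ 0.344 -0.026] [264. 247.] rod v at u 253
(235, 520) 0.11 [ 0.347 -0.023] [264. 232.] rod v at u 253
(235, 520) 0.14 [ 0.35  -0.021] [263. 217.] rod v at u 253
(235, 520) 0.17 [ 0.352 -0.018] [263. 201.] rod v at u 253
jig -0.13324661784752426 [ 0.45418652 -0.14024667] res mm [[1.0, 0.7], [0.8, -0.7], [-1.0, -0.8], [-0.1, 1.1], [-0.9, -0.1], [0.0, -0.3]]
knob [ 0.63359669 -0.11091799] [0.17392345 0.05290383] pivot [ 0.02010781 -0.05208417] red [0.11964852 0.01547422] 0.18623031130065143 0.12030165154944653
r 0.13091465774304245 0.13064838307457158
-0.01 pivot [-0.01548759 -0.09963259] head 1.2705767799034513 knob jig [0.03922245 0.07709265] world [ 0.50330326 -0.06904819] peg w [ 0.47600203 -0.12803669]
0 pivot [-0.01265825 -0.09716182] head 1.20736295673567 knob jig [0.05310655 0.07575432] world [ 0.51688649 -0.0722192 ] peg w [ 0.48591338 -0.12936521]
0.01 pivot [-0.00956213 -0.09428676] head 1.1450311377982492 knob jig [0.06684616 0.07419699] world [ 0.53029741 -0.07558807] peg w [ 0.49582474 -0.13069374]
```

Everything agrees to 1 mm: jig residuals are 1 mm or less, pivot to knob is 186 against 185 mm, red hole 120.3 against 120 mm, and pivot radius 130.9 against 130.6 mm. I'll first move above the peg for a wrist look, already turned to the grasp heading.

```bash
cat >> h.py <<'E'
def pose(o):
    q=o['eef_rot']; return np.array(o['eef_pos']),R.from_quat([q[1],q[2],q[3],q[0]])
def down(yawy):  # tool z down, tool y along world angle yawy
    y=np.array([np.cos(yawy),np.sin(yawy),0]);z=np.array([0,0,-1.]);x=np.cross(y,z)
    return R.from_matrix(np.c_[x,y,z])
def plan(o,P,Rt):
    p,Rc=pose(o); return Rc.inv().apply(np.array(P)-p).round(4),(Rc.inv()*Rt).as_rotvec().round(4)
E
python3 - <<'E'
from h import *
o=ctrl.get_obs();p,Rc=pose(o);print(Rc.as_matrix().round(3))
for a in(2.036,-1.106):
  print(a,plan(o,(.486,-.129,.25),down(a)))
E
```

```text
[[-0.955  0.295 -0.001]
 [ 0.295  0.955 -0.001]
 [ 0.    -0.001 -1.   ]]
2.036 (array([-0.5025, -0.5543,  0.0538]), array([-0.0012, -0.0008, -0.765 ]))
-1.106 (array([-0.5025, -0.5543,  0.0538]), array([-1.000e-03,  1.400e-03,  2.377e+00]))
```

Emit:
carry_out(steps=[-0.5025,-0.5543,0.054,0,0,2.377,1,-0.5025,-0.5543,0.054,0,0,2.377,1,-0.5025,-0.5543,0.054,0,0,2.377,1,-0.5025,-0.5543,0.054,0,0,2.377,1,-0.5025,-0.5543,0.054,0,0,2.377,1,-0.5025,-0.5543,0.054,0,0,2.377,1,-0.5025,-0.5543,0.054,0,0,2.377,1,-0.5025,-0.5543,0.054,0,0,2.377,1,-0.5025,-0.5543,0.054,0,0,2.377,1,-0.5025,-0.5543,0.054,0,0,2.377,1,-0.5025,-0.5543,0.054,0,0,2.377,1,-0.5025,-0.5543,0.054,0,0,2.377,1,-0.5025,-0.5543,0.054,0,0,2.377,1,-0.5025,-0.5543,0.054,0,0,2.377,1,-0.5025,-0.5543,0.054,0,0,2.377,1,-0.5025,-0.5543,0.054,0,0,2.377,1,-0.5025,-0.5543,0.054,0,0,2.377,1,-0.5025,-0.5543,0.054,0,0,2.377,1,-0.5025,-0.5543,0.054,0,0,2.377,1,-0.5025,-0.5543,0.054,0,0,2.377,1])

```text
time_s: 2.15
eef_pos: [0.4861, -0.1277, 0.2502]
eef_rot: [0.0, 0.973, 0.232, 0.0]
wrist_force: [-0.6, 0.2, 0.6]
opening: 0.999
grasp_force: 0.0
```

```bash
python3 - <<'E'
from h import *
o=ctrl.get_obs(); im=ctrl.camera('wrist'); cv2.imwrite('pics/w1.png',im[:,:,::-1])
import json; json.dump({k:np.array(v).tolist() for k,v in o.items()},open('o1.json','w'))
print(o['time_s'],np.round(o['q'],3),np.round(o['dq'],2),np.round(o['eef_pos'],4),np.round(o['eef_rot'],4),o['wrist_force'])
c=cam('wrist',o); print('mark',proj(c,(.486,-.129,.047)),proj(c,(.486,-.129,.0618)),'knob',proj(c,(.634,-.111,.082)))
E
```

```text
2.15 [-0.493  0.075  1.84  -0.     1.227  0.61 ] [ 0.    0.   -0.   -0.   -0.    0.01] [ 0.4861 -0.1277  0.2502] [2.000e-04 9.728e-01 2.318e-01 2.000e-04] [-0.6364964   0.17986186  0.5596423 ]
mark [320.77978601 187.60312396] [320.85746216 192.74046505] knob [402.62478863 -13.75861447]
```

View pics/w1.png

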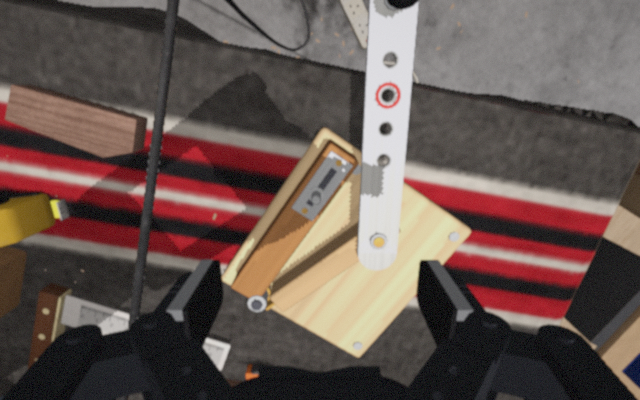

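The wrist view shows the plate from about (345,155) to (300,215), with the peg near its lower end at about (314,200). The red ring is at (388,95), the pivot at (378,241) and the hinge at (258,303). I'll zoom in on the plate.

```bash
python3 - <<'E'
import cv2
im=cv2.imread('pics/w1.png')[140:230,280:370]
cv2.imwrite('pics/w1c.png',cv2.resize(im,None,fx=6,fy=6,interpolation=cv2.INTER_CUBIC))
E
```

```text
(no output)
```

View pics/w1c.png

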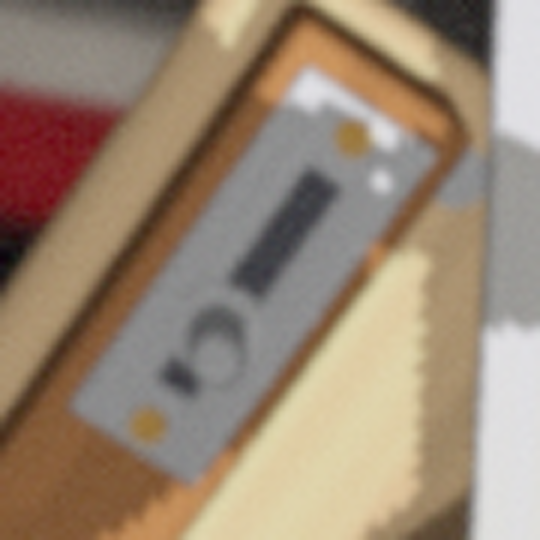

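The enlarged crop shows the slot with screws at (149,426) and (353,138). The peg's tip is at about (220,352), towards the hinge side of the plate's middle.

```bash
python3 - <<'E'
from h import *; import json
o=json.load(open('o1.json'));c=cam('wrist',o)
C=lambda u,v:(280+u/6,140+v/6)
a,b=onz(c,*C(149,426),.0475)[:2],onz(c,*C(353,138),.0475)[:2]
th=np.arctan2(*(b-a)[::-1]);m=(a+b)/2
e=np.array([np.cos(th),np.sin(th)]);n=np.array([-e[1],e[0]])
print('th',th,'mark',m,np.linalg.norm(b-a))
for z,uv in((.0618,(220,352)),(.0618,(222,355)),(.0475,(213,330))):
  t=onz(c,*C(*uv),z)[:2];print('peg',t,(t-m)@e,(t-m)@n)
g=lambda u,v,z:onz(c,u,v,z)
print('red',g(388,95.5,.054),'pivot',g(378,241,.056),'hinge',g(258,303,.05),'knob',onz(cam('wrist',o),402,0,.085))
print(plan(ctrl.get_obs(),(.634,-.111,.150),down(-1.106)))
E
```

```text
th -0.12983123386015374 mark [ 0.48642964 -0.1294136 ] 0.05100733799250957
peg [ 0.479995   -0.12823238] -0.0065334142817373205 0.0003382145666008606
peg [ 0.47973537 -0.12866417] -0.006734956028337273 -0.00012355418726235005
peg [ 0.47825788 -0.12787311] -0.008302424261342471 0.0004695602985692656
red [ 0.57571892 -0.14082346  0.054     ] pivot [ 0.46771048 -0.19348715  0.056     ] hinge [ 0.35944966 -0.12678979  0.05      ] knob [ 0.62645042 -0.11427222  0.085     ]
(array([0.1396, 0.0516, 0.1003]), array([ 0.0004, -0.0003,  0.0026]))
```

Emit:
carry_out(steps=[0.047,0.017,0.02,0,0,0.003,1,0.093,0.034,0.04,0,0,0.003,1,0.1395,0.0515,0.06,0,0,0.003,1,0.1395,0.0515,0.06,0,0,0.003,1,0.1395,0.0515,0.08,0,0,0.003,1,0.1395,0.0515,0.1,0,0,0.003,1,0.1395,0.0515,0.116,0,0,0.003,1,0.1395,0.0515,0.116,0,0,0.003,1,0.1395,0.0515,0.116,0,0,0.003,0.5,0.1395,0.0515,0.116,0,0,0.003,0.2,0.1395,0.0515,0.116,0,0,0.003,0,0.1395,0.0515,0.116,0,0,0.003,0,0.1395,0.0515,0.116,0,0,0.003,0,0.1395,0.0515,0.116,0,0,0.003,0,0.1395,0.0515,0.116,0,0,0.003,0,0.1395,0.0515,0.116,0,0,0.003,0])

```text
time_s: 3.8
eef_pos: [0.6342, -0.1121, 0.1341]
eef_rot: [0.0, 0.973, 0.229, 0.0]
wrist_force: [1.5, 0.0, 2.1]
opening: 0.26
grasp_force: 58.6
```

```bash
cat > tgt.py <<'E'
from h import *
th=-.132;o0=np.array([.4544,-.1402]);M=np.array([[np.cos(th),-np.sin(th)],[np.sin(th),np.cos(th)]])
H=np.array([-.1,0]);r=np.hypot(.13,.013);b0=np.arctan2(-.013,.13)
def solve(P,L):  # leaf, heading putting point at radius L at jig P
    D=np.linalg.norm(P-H);u=(P-H)/D;x=(D*D+r*r-L*L)/2/D;y=np.sqrt(r*r-x*x)
    Q=H+x*u+y*np.array([u[1],-u[0]]);return b0-np.arctan2(*(Q-H)[::-1]),np.arctan2(*(P-Q)[::-1])
def knob(leaf,hd,ph):
    Q=H+r*np.array([np.cos(b0-leaf),np.sin(b0-leaf)]);rad=.185*np.cos(ph)-.034*np.sin(ph)
    K=M@(Q+rad*np.array([np.cos(hd),np.sin(hd)]))+o0
    return np.array([*K,.048+.185*np.sin(ph)+.034*np.cos(ph)]),hd+th
E
python3 - <<'E'
from tgt import *
o=ctrl.get_obs();p,_=pose(o)
kj=M.T@(p[:2]-o0);l0,h0=solve(kj,.185);l1,h1=solve(np.array([.03-.0068,.015]),.12)
print('leaf,head',l0,h0,l1,h1)
W=[(l0,h0,ph) for ph in(.05,.1,.15,.2,.25)]+[(l0+(l1-l0)*s,h0+(h1-h0)*s,.25) for s in(.125,.25,.375,.5,.625,.75,.875,1)]
K0,y0=knob(l0,h0,0);print(K0,y0,p)
for w in W:
  K,y=knob(*w); print(np.round(w,3),*[x.tolist() for x in plan(o,p+K-K0,down(-1.106+y-y0))], np.round(p+K-K0,3))
E
```

```text
leaf,head 0.2990433303088671 0.5854905213213121 0.7588667839520244 1.250206354322801
[ 0.63424805 -0.11211606  0.082     ] 0.45349052132131207 [ 0.63424805 -0.11211606  0.13412472]
[0.299 0.585 0.05 ] [-0.0019, -0.0, -0.0092] [0.0004, -0.0006, -0.003] [ 0.633 -0.113  0.143]
[0.299 0.585 0.1  ] [-0.0043, -0.0, -0.0183] [0.0004, -0.0006, -0.003] [ 0.63  -0.114  0.152]
[0.299 0.585 0.15 ] [-0.0071, -0.0, -0.0273] [0.0004, -0.0006, -0.003] [ 0.628 -0.115  0.161]
[0.299 0.585 0.2  ] [-0.0104, -0.0001, -0.0361] [0.0004, -0.0006, -0.003] [ 0.625 -0.117  0.17 ]
[0.299 0.585 0.25 ] [-0.0141, -0.0001, -0.0447] [0.0004, -0.0006, -0.003] [ 0.622 -0.118  0.179]
[0.357 0.669 0.25 ] [-0.021, -0.0104, -0.0447] [0.0005, -0.0005, -0.0861] [ 0.611 -0.112  0.179]
[0.414 0.752 0.25 ] [-0.0293, -0.0209, -0.0447] [0.0005, -0.0005, -0.1692] [ 0.599 -0.106  0.179]
[0.471 0.835 0.25 ] [-0.0389, -0.0317, -0.0447] [0.0005, -0.0005, -0.2522] [ 0.585 -0.101  0.179]
[0.529 0.918 0.25 ] [-0.0498, -0.0425, -0.0448] [0.0005, -0.0005, -0.3353] [ 0.571 -0.096  0.179]
[0.586 1.001 0.25 ] [-0.062, -0.0534, -0.0448] [0.0005, -0.0005, -0.4184] [ 0.555 -0.092  0.179]
[0.644 1.084 0.25 ] [-0.0754, -0.0643, -0.0448] [0.0006, -0.0004, -0.5015] [ 0.538 -0.088  0.179]
[0.701 1.167 0.25 ] [-0.09, -0.075, -0.0448] [0.0006, -0.0004, -0.5846] [ 0.52  -0.085  0.179]
[0.759 1.25  0.25 ] [-0.1056, -0.0854, -0.0448] [0.0006, -0.0004, -0.6677] [ 0.502 -0.083  0.179]
```

Emit:
carry_out(steps=[-0.001,0,-0.0045,0,0,0,0,-0.002,0,-0.009,0,0,0,0,-0.003,0,-0.0135,0,0,0,0,-0.0043,0,-0.018,0,0,0,0,-0.0057,0,-0.0225,0,0,0,0,-0.0071,0,-0.027,0,0,0,0,-0.0087,0,-0.0315,0,0,0,0,-0.0104,0,-0.036,0,0,0,0,-0.0122,0,-0.0405,0,0,0,0,-0.0141,0,-0.0447,0,0,0,0,-0.0141,0,-0.0447,0,0,0,0,-0.0141,0,-0.0447,0,0,0,0])

```text
time_s: 5.0
eef_pos: [0.6214, -0.1184, 0.1787]
eef_rot: [0.0, 0.973, 0.229, 0.0]
wrist_force: [0.8, 0.2, -2.1]
opening: 0.262
grasp_force: 58.8
```

```bash
python3 - <<'E'
from h import *
o=ctrl.get_obs();print(np.round(o['eef_pos'],4),o['wrist_force'].round(1) if hasattr(o['wrist_force'],'round') else o['wrist_force'],o['torque'])
cv2.imwrite('pics/s2.png',ctrl.camera('side')[150:330,270:510,::-1].repeat(3,0).repeat(3,1))
E
```

```text
[ 0.6214 -0.1184  0.1787] [ 0.8  0.2 -2.1] [ 0.07766757 -0.37658056  0.04179158]
```

View pics/s2.png

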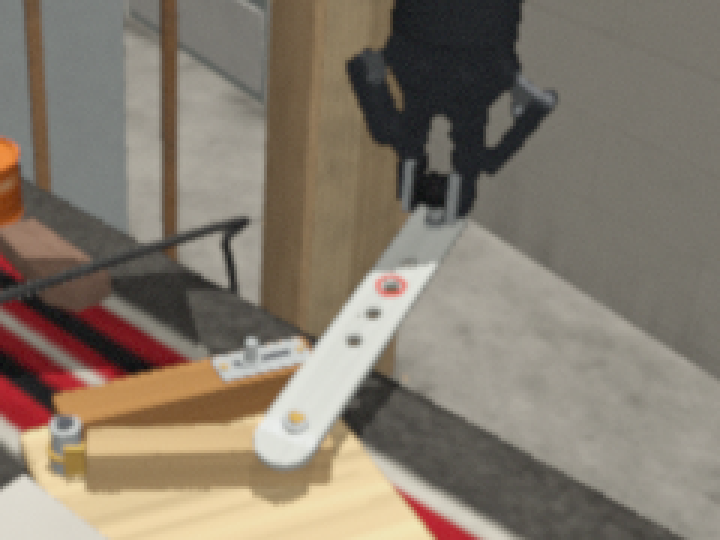

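The knob is gripped and the stay lifted, with the peg at (252,350) in the crop and well clear. Next comes the swing.

Emit:
carry_out(steps=[-0.0033,-0.005,0,0,0,-0.042,0,-0.007,-0.0103,0,0,0,-0.083,0,-0.011,-0.0156,0,0,0,-0.125,0,-0.0152,-0.0208,0,0,0,-0.166,0,-0.0199,-0.0262,0,0,0,-0.208,0,-0.0248,-0.0316,0,0,0,-0.249,0,-0.0301,-0.037,0,0,0,-0.291,0,-0.0357,-0.0424,0,0,0,-0.332,0,-0.0417,-0.0479,0,0,0,-0.374,0,-0.0479,-0.0533,0,0,0,-0.415,0,-0.0545,-0.0588,0,0,0,-0.457,0,-0.0613,-0.0642,0,0,0,-0.5,0,-0.0685,-0.0696,0,0,0,-0.541,0,-0.0759,-0.0749,0,0,0,-0.582,0,-0.0837,-0.0802,0,0,0,-0.623,0,-0.0915,-0.0853,0,0,0,-0.665,0,-0.0915,-0.0853,0,0,0,-0.665,0,-0.0915,-0.0853,0,0,0,-0.665,0])

```text
time_s: 6.85
eef_pos: [0.5014, -0.0829, 0.1785]
eef_rot: [0.0, 0.846, 0.534, -0.0]
wrist_force: [-0.2, -1.0, -2.8]
opening: 0.257
grasp_force: 58.7
```

```bash
python3 - <<'E'
from tgt import *
o=ctrl.get_obs();print(np.round(o['eef_pos'],4),np.round(o['wrist_force'],1),np.round(o['torque'],2))
a=ctrl.camera('side')[150:330,270:510,::-1].repeat(2,0).repeat(2,1)
t=ctrl.camera('top')[:,:,::-1];cv2.imwrite('pics/top3.png',t);t=t[150:290,360:480].repeat(2,0).repeat(2,1)
t=cv2.copyMakeBorder(t,0,80,0,0,cv2.BORDER_CONSTANT);cv2.imwrite('pics/s3.png',np.hstack([a,t]))
l1,h1=solve(np.array([.0232,.015]),.12);p=pose(o)[0]
K,y=knob(l1,h1,.25);print('knob want',K,'grasp pt',p-[0,0,.052],'yaw',y)
for ph in(.2,.16,.12,.08,.04,0):
  k,_=knob(l1,h1,ph);print(ph,plan(o,p+k-K,pose(o)[1])[0])
E
```

```text
[ 0.5014 -0.0829  0.1785] [-0.2 -1.  -2.8] [ 0.07 -0.09 -0.04]
knob want [ 0.50160328 -0.08266534  0.12671275] grasp pt [ 0.50137609 -0.08293813  0.12648241] yaw 1.1182063543228011
0.2 [0.0037 0.     0.0086]
0.16 [0.0064 0.0001 0.0157]
0.12 [0.0088 0.0001 0.0228]
0.08 [0.0109 0.0001 0.03  ]
0.04 [0.0127 0.0001 0.0373]
0 [0.0142 0.0001 0.0447]
```

View pics/s3.png

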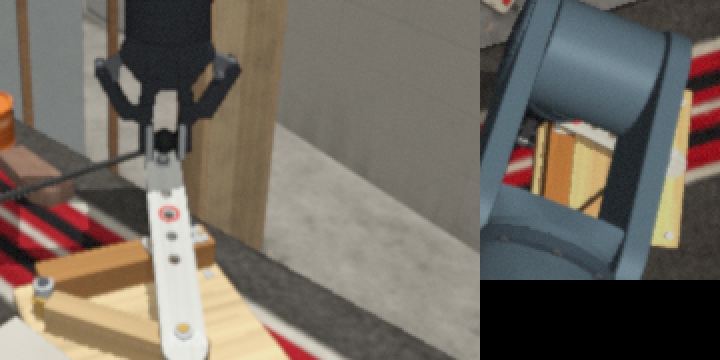

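Side view: the red hole at (169,214) sits over the plate region and the knob is still held at (165,140). I'll lower gently, in short calls.

Emit:
carry_out(steps=[0.0019,0,0.0043,0,0,0,0,0.0037,0,0.0086,0,0,0,0,0.0051,0,0.0122,0,0,0,0,0.0064,0,0.0157,0,0,0,0,0.0076,0,0.0193,0,0,0,0,0.0088,0,0.0228,0,0,0,0,0.0088,0,0.0228,0,0,0,0])

```text
time_s: 7.65
eef_pos: [0.5052, -0.0746, 0.1554]
eef_rot: [-0.0, 0.845, 0.534, -0.0]
wrist_force: [-0.4, -1.0, -0.7]
opening: 0.256
grasp_force: 58.9
```

Emit:
carry_out(steps=[0.0003,0,0.001,0,0,0,0,0.0006,0,0.002,0,0,0,0,0.0006,0,0.002,0,0,0,0])

```text
time_s: 7.95
eef_pos: [0.5056, -0.0741, 0.1538]
eef_rot: [-0.0, 0.846, 0.534, 0.0]
wrist_force: [0.3, 0.8, -1.0]
opening: 0.252
grasp_force: 58.9
```

Emit:
carry_out(steps=[0.0003,0,0.001,0,0,0,0,0.0003,0,0.001,0,0,0,0])

```text
time_s: 8.15
eef_pos: [0.5057, -0.0738, 0.1528]
eef_rot: [-0.0, 0.845, 0.534, 0.0]
wrist_force: [0.2, 1.5, -0.8]
opening: 0.259
grasp_force: 59.0
```

Emit:
carry_out(steps=[0.0003,0,0.001,0,0,0,0,0.0006,0,0.002,0,0,0,0,0.0006,0,0.002,0,0,0,0])

```text
time_s: 8.45
eef_pos: [0.506, -0.0733, 0.1508]
eef_rot: [-0.0, 0.845, 0.534, 0.0]
wrist_force: [0.1, 3.0, 0.2]
opening: 0.255
grasp_force: 59.0
```

Emit:
carry_out(steps=[0.0003,0,0.001,0,0,0,0,0.0006,0,0.002,0,0,0,0,0.0006,0,0.002,0,0,0,0])

```text
time_s: 8.75
eef_pos: [0.5062, -0.0728, 0.1487]
eef_rot: [0.0, 0.845, 0.534, 0.0]
wrist_force: [1.1, 3.6, 1.0]
opening: 0.255
grasp_force: 59.1
```

Emit:
carry_out(steps=[0.001,0,0.001,0,0,0,0,0.0014,0,0.002,0,0,0,0,0.0014,0,0.002,0,0,0,0])

```text
time_s: 9.05
eef_pos: [0.5065, -0.0719, 0.1464]
eef_rot: [-0.0, 0.845, 0.534, -0.0]
wrist_force: [-0.6, -0.8, -0.9]
opening: 0.257
grasp_force: 59.0
```

Emit:
carry_out(steps=[0.0005,0,0.001,0,0,0,0,0.001,0,0.002,0,0,0,0,0.001,0,0.002,0,0,0,0])

```text
time_s: 9.35
eef_pos: [0.507, -0.0708, 0.1446]
eef_rot: [-0.0, 0.845, 0.534, -0.0]
wrist_force: [0.2, -1.1, -1.3]
opening: 0.256
grasp_force: 59.0
```

Emit:
carry_out(steps=[0.0003,0,0.001,0,0,0,0,0.0006,0,0.002,0,0,0,0,0.0009,0,0.003,0,0,0,0,0.0009,0,0.003,0,0,0,0])

```text
time_s: 9.75
eef_pos: [0.5075, -0.0699, 0.1417]
eef_rot: [-0.0, 0.845, 0.534, -0.0]
wrist_force: [-0.7, -1.3, -0.2]
opening: 0.256
grasp_force: 59.0
```

Emit:
carry_out(steps=[0.0002,0,0.001,0,0,0,0,0.0004,0,0.002,0,0,0,0,0.0006,0,0.003,0,0,0,0,0.0006,0,0.003,0,0,0,0])

```text
time_s: 10.15
eef_pos: [0.5078, -0.0694, 0.1387]
eef_rot: [-0.0, 0.845, 0.534, -0.0]
wrist_force: [-0.3, -1.3, -0.9]
opening: 0.259
grasp_force: 59.0
```

Emit:
carry_out(steps=[0.0002,0,0.001,0,0,0,0,0.0004,0,0.002,0,0,0,0,0.0004,0,0.002,0,0,0,0])

```text
time_s: 10.45
eef_pos: [0.5079, -0.069, 0.1367]
eef_rot: [-0.0, 0.845, 0.534, -0.0]
wrist_force: [-0.6, -0.8, -0.3]
opening: 0.252
grasp_force: 59.0
```

Emit:
carry_out(steps=[0.0001,0,0.001,0,0,0,0,0.0002,0,0.002,0,0,0,0,0.0002,0,0.002,0,0,0,0])

```text
time_s: 10.75
eef_pos: [0.5081, -0.0688, 0.1348]
eef_rot: [0.0, 0.845, 0.534, 0.0]
wrist_force: [-0.3, -0.5, 1.4]
opening: 0.25
grasp_force: 59.1
```

Emit:
carry_out(steps=[0,0,0.0005,0,0,0,0,0,0,0.0005,0,0,0,0])

```text
time_s: 10.95
eef_pos: [0.5082, -0.0689, 0.1344]
eef_rot: [0.0, 0.845, 0.534, 0.0]
wrist_force: [-0.3, 0.1, 2.9]
opening: 0.253
grasp_force: 59.2
```

```bash
python3 - <<'E'
from h import *
a=ctrl.camera('side')[150:330,270:510,::-1];cv2.imwrite('pics/s4.png',cv2.resize(a,None,fx=3,fy=3,interpolation=cv2.INTER_CUBIC))
E
```

```text
(no output)
```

View pics/s4.png

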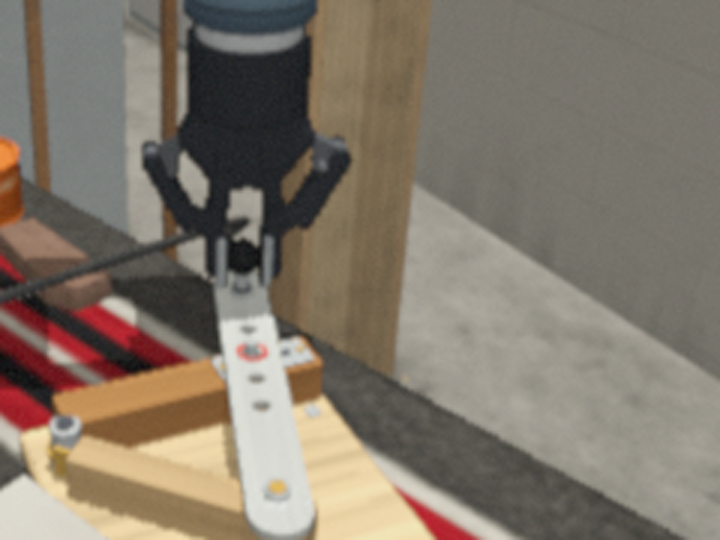

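The red hole at (252,350) shows the peg inside it and the arm lies level. TCP z is 0.1344 against 0.1341 at the level grasp, with light stop contact. Next I release and withdraw upward.

Emit:
carry_out(steps=[0,0,0,0,0,0,0.5,0,0,0,0,0,0,1,0,0,0,0,0,0,1,0,0,0,0,0,0,1,0,0,0,0,0,0,1,0,0,0,0,0,0,1,0,0,-0.02,0,0,0,1,0,0,-0.05,0,0,0,1,0,0,-0.09,0,0,0,1,0,0,-0.13,0,0,0,1,0,0,-0.15,0,0,0,1,0,0,-0.15,0,0,0,1,0,0,-0.15,0,0,0,1])

```text
time_s: 12.3
eef_pos: [0.5079, -0.0689, 0.2841]
eef_rot: [0.0, 0.845, 0.534, 0.0]
wrist_force: [0.9, 0.1, -0.4]
opening: 1.001
grasp_force: 0.0
```

```bash
python3 - <<'E'
from h import *
a=ctrl.camera('side')[150:330,270:510,::-1];a=cv2.resize(a,None,fx=1.8,fy=1.8)
w=cv2.resize(ctrl.camera('wrist')[:,:,::-1],(518,324));w=w[:,120:480]
cv2.imwrite('pics/s5.png',np.hstack([a,w]))
E
```

```text
(no output)
```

View pics/s5.png

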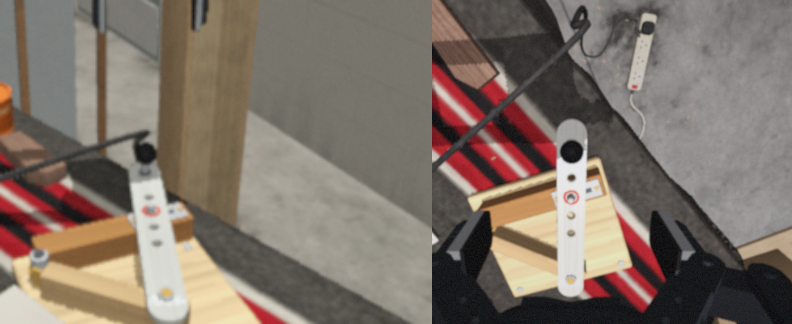

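The stay lies level with the peg in the red-ringed hole, at (571,198) in the wrist half of the picture. The gripper is clear and the other things have not moved.

```bash
python3 -c "
from bench import ctrl
print(ctrl.hand_in())"
```

```text
the job is handed in; nothing more can be done
None
```

The job is handed in: the red-ringed hole is over the peg, the stay lies flat and is released, and in the last picture the gripper was clear and the bystanders in view had not moved; the hand-in returned no verdict.

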